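# Turn the desk carousel to the front and shut its drawer

## Task

The round wooden desk carousel was left turned away with its little drawer hanging open. Push it round with the fingertips (its scalloped rim is made for this) until the drawer faces straight to the front, towards the table edge where the robot stands, and then push the drawer fully shut. Lift nothing, leave the things kept on the carousel in their compartments, and do not disturb the stapler and mouse near it.

Things in the scene. Friction and masses are not known exactly. Their poses are not given: they have to be found in the camera images.
- carousel_foot: fixed round black foot under the carousel, 156 mm across. Origin on the carousel's upright axis, at table height; it does not turn: its -x axis points to the front (world -x, the robot's side). The light wooden turntable above it turns both ways about this axis, more than half a turn, against about 0.06 N m of friction; it stays where it is left
- turntable (a point): point on the turning axis, 30 mm above the table, at the top of the wooden turntable; turns with it, -x axis towards the drawer side. Turntable: disc of radius 100 mm from z = 12 to 30 mm above the table; eight rounded lobes of radius 26 mm, centred 92 mm from the axis, make its rim scalloped (118 mm at the lobes' tips)
- hollow (a point): bottom of the finger hollow of the rim that lies under the drawer, 100 mm from the axis, 21 mm above the table, turns with the carousel. A hollow follows every 45 degrees round the rim, eight in all, open from the outside and above, each about 48 mm wide at 110 mm from the axis; fingertips in one push against the lobe beside it
- bay_front (a point): middle of the front opening of the drawer housing, turns with the carousel, 85 mm from the axis, 45 mm above the table; its -x axis points straight outwards, as the drawer opens. Faces the front when it lies on the -x side of the foot's axis. Housing: 94 mm wide, 150 mm long, its tray rim 77 mm and the tape roll in it 83 mm above the table. Pockets at its sides reach 90 mm from the axis, 56 mm high
- drawer_face (a point): middle of the outer face of the drawer's front board (moves with the drawer), 41 mm above the table; its -x axis points outwards, as the drawer opens. The board is 88 mm wide, from 32 to 59 mm above the table, with a thumb notch 34 mm wide in its upper edge, down to 50 mm above the table. Shut, the face lies 85 mm from the carousel's axis
- drawer (a joint): how far the drawer is out, in m: 0 fully shut (a hard stop), 0.06 fully out; it slides against about 0.8 N of friction and stays where it is left
- tape_roll: roll of mending tape lying flat, 49 mm across, 18 mm thick, loose in the front compartment of the carousel's top tray; origin at the middle of its underside
- rubber_eraser: pink eraser in a sleeve, 42 x 23 x 14 mm, loose in the rear compartment of the carousel's top tray; origin at the middle of its underside
- side_clip: binder clip, 30 x 38 x 24 mm, loose in one of the carousel's side pockets; origin at the middle of its underside
- pc_mouse: bystander: computer mouse lying on the table behind the carousel, 108 x 60 x 34 mm; origin at the middle of its underside
- desk_stapler: bystander: blue desk stapler, 128 x 32 x 48 mm, on the table to the left of the carousel; origin at the middle of its underside
- memory_stick: dark blue memory stick, 54 x 18 x 8 mm, loose in the carousel's other side pocket; origin at the middle of its underside
Not all that is in view belongs to the job. What is shaped like the rubber_eraser but red or turquoise is not meant.

How it is judged:
On the way:
1. the drawer, still open, faces the front (x of bay_front in the frame of carousel_foot below -0.06 m and y of bay_front in the frame of carousel_foot between -0.022 and 0.022 m and value of joint drawer above 0.012 m), for 0.2 s.
At the end, for the whole second after the job is handed in: The drawer faces the front within about 10 degrees and is shut to within 4 mm; tape roll, eraser, clip and memory stick are still in their compartments. The drawer was still open (over 12 mm) when it came round to the front (within 15 degrees) (x of bay_front in the frame of carousel_foot below -0.06 m and y of bay_front in the frame of carousel_foot between -0.015 and 0.015 m and value of joint drawer below 0.004 m and distance between tape_roll and bay_front below 0.075 m and horizontal distance between rubber_eraser and carousel_foot below 0.07 m and height (world z) of rubber_eraser above 0.05 m and horizontal distance between each of side_clip, memory_stick and carousel_foot below 0.09 m); the robot touches nothing.
It fails at once if a thing kept on the carousel was lifted (height (world z) of any of tape_roll, rubber_eraser above 0.085 m or height (world z) of any of side_clip, memory_stick above 0.05 m).
It fails at once if the stapler or mouse was disturbed (distance of any of desk_stapler, pc_mouse from where it was at the start of the episode above 0.02 m).
It also fails if it takes over 64 s, if anything falls off the work surface, if the arm or the gripper's body presses on something with over 40 N, if the wrist force passes 120 N, or if a joint passes its speed limit or range.

## Robot

A 6-joint arm with a two-finger parallel gripper is mounted at the origin on a cart in front of the work surface, level with it; the furniture and walls round the work are solid. World frame = base frame: x ahead of the robot, y to its left, z up, the work surface at z = 0. Lengths are in m, angles in rad, forces in N, time in s.
With the tool pointing down it reaches from about 0.325 to 0.775 m from the base axis. Payload 9.3 kg.
Tool frame: the origin (TCP) lies at the very end of the fingers, on their centre line; the grasp point (between the pads) lies r.pinch_z behind it (r.pinch_z is the distance from the TCP to the grasp point, in m); x points along the fingers, z is the direction in which the jaws open and shut, and the axes are right-handed (so a half turn about x gives the same grasp; the last joint's range is limited). The gripper opens to 85 mm and grips with 20 to 120 N. Pads are 22 mm wide; open, the fingers measure 114 mm over their backs; the gripper's body (76 mm by 85 mm) begins 54 mm behind the grasp point. The pads swing forward as they close: fully open they stand 13 mm farther back than shut.
Start: joints at [1.175, 0.259, 0.021, 1.334, 0, 1.418], TCP at [0.132, 0.534, 0.231] pointing down, gripper open.
Joint ranges: [-3.04, 3.04], [-0.91, 1.82], [-1.04, 1.36], [-1.92, 1.95], [-1.52, 1.45], [-3.14, 3.14]. Speed limits (rad/s): [2.22, 2.22, 2.79, 3.14, 3.14, 3.14].

## Interface

Orientations are given as a 3x3 rotation matrix whose columns are the frame's x, y, z axes.
In Python, from station import r, snapshot, ticket gives the robot as it stands.
- The arm moves only by the shell command python3 -m inch 'ROWS' [FORCE]. ROWS is JSON, a list of rows, each an object of numbers: "x", "y", "z": the shift along the tool's x, y, z in m; "rx", "ry", "rz": the turn, a rotation vector about the tool's x, y, z in rad; "jaw": the opening, from 0 (shut) to 1 (fully open). A call has 1 to 12 rows; each row shifts and turns the commanded pose from where the row before left it, along the tool's axes as they then stand; what a row does not reach is not made up. A row lasts 1/8 s, in which the tool goes at most 62.5 mm and 10.7 degrees, less where a joint would pass 70% of its speed; a pose out of reach is approached as far as the arm can. A call is refused whole if a number of a shift passes 0.0625 or a number of a turn 0.188, either way. A call with a gripper value outside its range is refused whole. The fingers move at their own pace and stop on an object; FORCE is the grip in N (left out, the last holds). Time passes only in rows, so rows that do not move let the fingers close. It gives the time, the measured TCP pose, the force and the opening at its end, in the units of the state.
- r.state(): the state, without advancing time (a new reading comes with each control period).
- snapshot(name): name is "side" or "top" or "wrist"; returns a dict with "color" (400x640x3 uint8, red, green, blue), "z_map" (400x640 float32, m along the optical axis (not along the pixel's ray), 0 where there is no reading), "vertical_fov" (degrees; the focal length in pixels is half the picture's height over the tangent of half this angle, whatever the lens; pixels are square), "cx", "cy" (the principal point, pixels), "camera_from_world" (4x4, takes a point from world to camera coordinates). Camera axes: x right, y up, looking along -z (the intrinsics and any distortion apply to the point x, -y, -z); pixel columns grow to the right and rows downward; lengths in m; the calibration is good to about 2 mm. A picture is of the moment at which its call begins.
- ticket.job_done(): hands the job in, once; it reports no verdict.
The state is a dict: "time": time; "joint_positions": joint angles; "joint_velocities": joint speeds; "tau": joint torques, N m; "tcp_pos": TCP position; "eef_rot": TCP orientation; "wrist_force": force on the tool from outside, world axes, zero at the start; "wrist_torque": the same for the moment, N m; "gripper_width": finger opening in m.
Only numpy, scipy, OpenCV 4.12 (cv2) and the standard library are available. Lean on these libraries where they do the work, as an engineer would, in place of code of your own. Each camera call takes 0.05 s, during which the arm holds its last target.

## Working session

There is one attempt and no reset: what is moved stays moved. The work goes in short steps, Python scripts to look and compute and a shell command to move; the robot and the scene stay as the last step left them, time stands still between calls to the robot, and variables do not carry over. Pictures are saved under pics/ and viewed, and the job is handed in when it is done.

```bash
ls; mkdir -p pics; cat > h.py <<'E'
import numpy as np,cv2
from station import r,snapshot,ticket
def snap(n,f):
    s=snapshot(n); cv2.imwrite('pics/'+f+'.png',s['color'][:,:,::-1]); np.savez('pics/'+f+'.npz',**s); return s
def load(f): return dict(np.load('pics/'+f+'.npz',allow_pickle=True))
def world(s,u,v,z=None):
    H=s['color'].shape[0]; f=H/2/np.tan(np.radians(float(s['vertical_fov']))/2)
    d=float(s['z_map'][int(v),int(u)])
    T=np.linalg.inv(s['camera_from_world'])
    ray=np.array([(u-s['cx'])/f,-(v-s['cy'])/f,-1.])
    if z is None: return (T@np.append(ray*d,1))[:3],d
    w=T[:3,:3]@ray;o=T[:3,3]; return o+w*(z-o[2])/w[2]
E
python3 - <<'E'
from h import *
for n in ('top','side'):
    s=snap(n,n+'0'); print({k:(v if np.size(v)<20 else v.shape) for k,v in s.items()})
st=r.state(); print({k:np.round(v,3) for k,v in st.items()}, r.pinch_z)
E
```

```text
pics
{'color': (400, 640, 3), 'z_map': (400, 640), 'vertical_fov': 48.81491319391473, 'cx': 304.99579337653745, 'cy': 198.84851948114942, 'camera_from_world': array([[ 0.00483836, -0.9999499 ,  0.00876244,  0.36555604],
       [ 0.99447039,  0.00573073,  0.10486087, -0.59356082],
       [-0.10490583,  0.00820663,  0.9944483 , -1.0003007 ],
       [ 0.        ,  0.        ,  0.        ,  1.        ]])}
{'color': (400, 640, 3), 'z_map': (400, 640), 'vertical_fov': 50.04627196716864, 'cx': 320.95202981772064, 'cy': 197.81001111039862, 'camera_from_world': array([[ 0.9525651 , -0.30426675, -0.00644068, -0.43723217],
       [ 0.12947467,  0.3860112 ,  0.91336283, -0.30084659],
       [-0.27541976, -0.87087146,  0.40709563, -0.56628911],
       [ 0.        ,  0.        ,  0.        ,  1.        ]])}
{'time': np.float64(0.1), 'joint_positions': array([1.175, 0.259, 0.021, 1.334, 0.   , 1.418]), 'joint_velocities': array([ 0.001, -0.002,  0.002, -0.001,  0.   , -0.   ]), 'tau': array([ 6.0000e-03, -5.5670e+01,  3.4507e+01,  1.2000e-02, -0.0000e+00,
       -0.0000e+00]), 'tcp_pos': array([0.132, 0.534, 0.231]), 'eef_rot': array([[-0.   , -0.971,  0.24 ],
       [-0.001,  0.24 ,  0.971],
       [-1.   ,  0.   , -0.001]]), 'wrist_force': array([-0.503, -0.707,  0.218]), 'wrist_torque': array([-0.046,  0.037,  0.008]), 'gripper_width': np.float64(0.085)} 0.0187
```

View pics/top0.png

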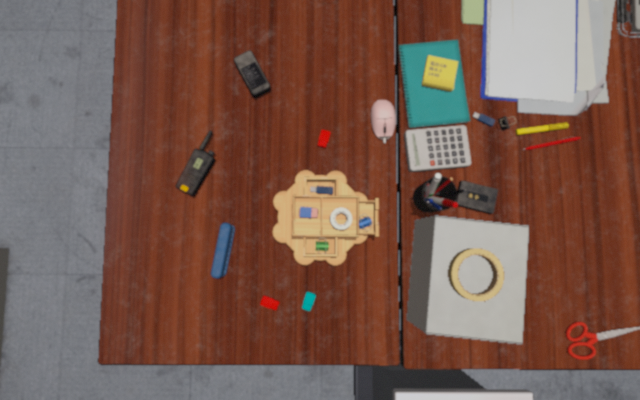

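View pics/side0.png

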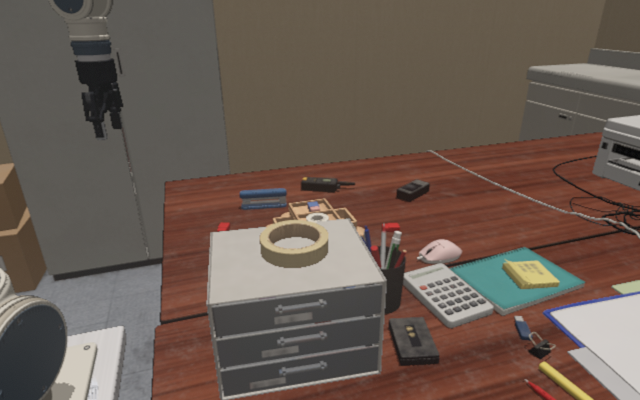

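```bash
python3 - <<'E'
from h import *
s=load('top0')
c=s['color'][150:320,190:420,::-1]
cv2.imwrite('pics/crop0.png',cv2.resize(c,None,fx=3.4,fy=3.4,interpolation=cv2.INTER_CUBIC))
# point cloud
H=400;f=200/np.tan(np.radians(float(s['vertical_fov']))/2)
v,u=np.mgrid[0:400,0:640];d=s['z_map']
P=np.stack([(u-s['cx'])/f*d,-(v-s['cy'])/f*d,-d,np.ones_like(d)],-1)@np.linalg.inv(s['camera_from_world']).T
P=P[...,:3]
reg=np.zeros((400,640),bool);reg[155:280,260:395]=1
m=reg&(P[...,2]>.02)&(P[...,2]<.036)
q=P[m];print(len(q),q.min(0),q.max(0))
for n,(a,b,cc,dd) in dict(stapler=(215,285,205,240),mouse=(95,145,368,398),car=(160,275,265,395)).items():
    k=P[a:b,cc:dd].reshape(-1,3);k=k[k[:,2]>.012];print(n,len(k),k.min(0).round(3),k.max(0).round(3))
# circle fit of outer lobes: hull
k=P[160:275,265:395].reshape(-1,3); k=k[(k[:,2]>.022)&(k[:,2]<.036)][:,:2].astype(np.float32)
print(cv2.minEnclosingCircle(k[:,:]))
E
```

```text
3448 [0.44070699 0.21033106 0.02335424] [0.6607587  0.44516463 0.03598703]
stapler 666 [0.411 0.377 0.031] [0.536 0.583 1.054]
mouse 730 [0.484 0.153 0.012] [0.839 0.377 1.054]
car 7271 [0.441 0.203 0.023] [0.661 0.445 1.054]
((0.550089418888092, 0.32752981781959534), 0.12362657487392426)
```

View pics/crop0.png

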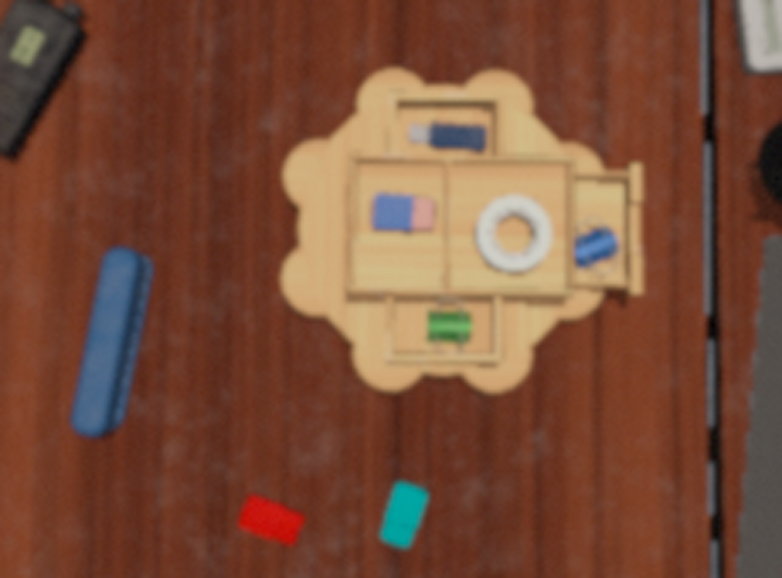

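```bash
cat > fit.py <<'E'
from h import *
from scipy.optimize import least_squares
def cloud(s):
    f=200/np.tan(np.radians(float(s['vertical_fov']))/2)
    v,u=np.mgrid[0:400,0:640];d=s['z_map']
    return (np.stack([(u-s['cx'])/f*d,-(v-s['cy'])/f*d,-d,np.ones_like(d)],-1)@np.linalg.inv(s['camera_from_world']).T)[...,:3]
def sdf(p):
    a=np.radians(22.5+45*np.arange(8)); L=.092*np.c_[np.cos(a),np.sin(a)]
    return np.minimum(np.linalg.norm(p,axis=1)-.1,(np.linalg.norm(p[:,None]-L,axis=2)-.026).min(1))
def fit(s,c0,th0):
    hsv=cv2.cvtColor(s['color'],cv2.COLOR_RGB2HSV); m=((hsv[...,2]>150)&(hsv[...,0]<25)&(hsv[...,1]<170)).astype(np.uint8)
    m[:, :]*=1; roi=np.zeros_like(m); roi[150:290,255:400]=1; m*=roi
    cs=max(cv2.findContours(m,0,cv2.CHAIN_APPROX_NONE)[0],key=cv2.contourArea)[:,0]
    w=np.array([world(s,u,v,.028)[:2] for u,v in cs])
    def res(x):
        d=w-x[:2];c,sn=np.cos(x[2]),np.sin(x[2]); q=d@np.array([[c,-sn],[sn,c]])
        return sdf(q)
    o=least_squares(res,[*c0,th0],loss='soft_l1',f_scale=.002)
    return o.x,np.median(np.abs(res(o.x))),len(w)
if __name__=='__main__':
    s=load('top0')
    x,e,n=fit(s,(.55,.33),np.radians(-90)); print(x,np.degrees(x[2]),e,n)
    P=cloud(s)
    # drawer board: edges in crop
    for u,v in [(376,205),(378,220),(378,233),(341,217),(383,120),(225,250),(218,275),(229,226),(440,220),(520,230),(420,330),(300,192)]: print(u,v,P[v,u].round(3))
E
python3 fit.py
```

```text
[ 0.55006489  0.33179756 -1.57810522] -90.4187686491036 0.0015396644158123095 322
376 205 [0.575 0.208 0.061]
378 220 [0.545 0.194 0.001]
378 233 [0.512 0.204 0.059]
341 217 [0.547 0.288 0.067]
383 120 [0.782 0.183 0.028]
225 250 [0.472 0.551 0.04 ]
218 275 [0.416 0.564 0.045]
229 226 [0.527 0.543 0.042]
440 220 [0.536 0.097 0.168]
520 230 [ 0.516 -0.063  0.169]
420 330 [ 0.288  0.097 -0.004]
300 192 [0.608 0.38  0.03 ]
```

```bash
python3 -m inch '[{"rx":-0.17,"jaw":0},{"rx":-0.17,"jaw":0},{"rx":-0.17,"jaw":0},{"rx":-0.17,"jaw":0},{"rx":-0.17,"jaw":0},{"rx":-0.17,"jaw":0}]' 30
cat > go.py <<'E'
import sys
from h import *
t=np.array([float(a) for a in sys.argv[1:4]]); s=r.state(); R=np.array(s['eef_rot']);p=np.array(s['tcp_pos'])
print('t',round(float(s['time']),2),'p',p.round(4),'yaw',np.degrees(np.arctan2(R[1,2],R[0,2])).round(2),'tool shift',(R.T@(t-p)).round(4),'w',round(float(s['gripper_width']),4),'F',np.round(s['wrist_force'],1))
E
python3 go.py .467 .250 .231
```

```text
t 0.1 p [0.1321 0.5336 0.2307] yaw 76.09 tool shift [-1.000e-04 -3.932e-01 -1.948e-01] w 0.0854 F [-0.5 -0.7  0.2]validation failed for argument at $[0]...
```

```bash
python3 -m inch '[{"x":0,"y":0,"z":0,"rx":-0.17,"ry":0,"rz":0,"jaw":0},{"x":0,"y":0,"z":0,"rx":-0.17,"ry":0,"rz":0,"jaw":0}]' 30;  python3 go.py .467 .250 .231
```

```text
time: 0.35
tcp_pos: [0.1322, 0.5337, 0.2309]
eef_rot: [[-0.0, -0.995, -0.102], [-0.001, -0.102, 0.995], [-1.0, 0.0, -0.001]]
wrist_force: [-0.6, -0.6, 0.2]
gripper_width: 0.0518
t 0.35 p [0.1322 0.5337 0.2309] yaw 95.88 tool shift [-0.     -0.304  -0.3165] w 0.0518 F [-0.6 -0.6  0.2]
```

```bash
python3 -m inch '[{"x":0,"y":0,"z":0,"rx":-0.17,"ry":0,"rz":0,"jaw":0},{"x":0,"y":0,"z":0,"rx":-0.17,"ry":0,"rz":0,"jaw":0},{"x":0,"y":0,"z":0,"rx":-0.17,"ry":0,"rz":0,"jaw":0},{"x":0,"y":0,"z":0,"rx":-0.17,"ry":0,"rz":0,"jaw":0}]';  python3 go.py .467 .250 .231
```

```text
time: 0.85
tcp_pos: [0.1322, 0.5337, 0.2309]
eef_rot: [[-0.0, -0.709, -0.705], [-0.001, -0.705, 0.709], [-1.0, 0.001, -0.0]]
wrist_force: [0.6, -0.2, 0.3]
gripper_width: 0.0003
t 0.85 p [0.1322 0.5337 0.2309] yaw 134.85 tool shift [ 0.     -0.0373 -0.4373] w 0.0003 F [ 0.6 -0.2  0.3]
```

```bash
python3 -m inch '[{"x":0,"y":-0.0037,"z":-0.0437,"rx":0,"ry":0,"rz":0,"jaw":0},{"x":0,"y":-0.0037,"z":-0.0437,"rx":0,"ry":0,"rz":0,"jaw":0},{"x":0,"y":-0.0037,"z":-0.0437,"rx":0,"ry":0,"rz":0,"jaw":0},{"x":0,"y":-0.0037,"z":-0.0437,"rx":0,"ry":0,"rz":0,"jaw":0},{"x":0,"y":-0.0037,"z":-0.0437,"rx":0,"ry":0,"rz":0,"jaw":0},{"x":0,"y":-0.0037,"z":-0.0437,"rx":0,"ry":0,"rz":0,"jaw":0},{"x":0,"y":-0.0037,"z":-0.0437,"rx":0,"ry":0,"rz":0,"jaw":0},{"x":0,"y":-0.0037,"z":-0.0437,"rx":0,"ry":0,"rz":0,"jaw":0},{"x":0,"y":-0.0037,"z":-0.0437,"rx":0,"ry":0,"rz":0,"jaw":0},{"x":0,"y":-0.0037,"z":-0.0437,"rx":0,"ry":0,"rz":0,"jaw":0},{"x":0,"y":0,"z":0,"rx":0,"ry":0,"rz":0,"jaw":0}]';  python3 go.py .467 .250 .02
python3 - <<'E'
from h import *
a=snap('wrist','w1')['color'];b=snap('top','t1')['color']
cv2.imwrite('pics/wt1.png',np.vstack([cv2.resize(a,(480,300)),cv2.resize(b[150:300,230:470],(480,300))])[:,:,::-1])
E
```

```text
time: 2.22
tcp_pos: [0.4668, 0.2465, 0.2305]
eef_rot: [[-0.001, -0.715, -0.699], [-0.001, -0.699, 0.715], [-1.0, 0.001, 0.0]]
wrist_force: [0.2, 0.5, -1.4]
gripper_width: 0.0001
t 2.23 p [0.4668 0.2465 0.2305] yaw 134.33 tool shift [ 0.2105 -0.0028  0.0024] w 0.0001 F [ 0.2  0.5 -1.4]
```

View pics/wt1.png

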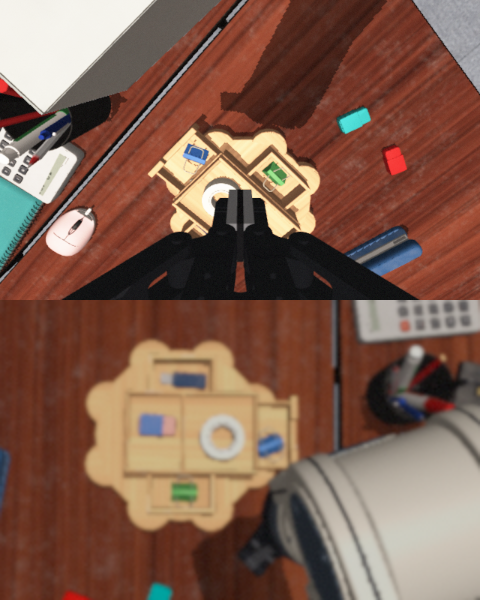

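```bash
python3 -m inch '[{"x":0.05,"y":0,"z":0,"rx":0,"ry":0,"rz":0,"jaw":0},{"x":0.05,"y":0,"z":0.001,"rx":0,"ry":0,"rz":0,"jaw":0},{"x":0.05,"y":0,"z":0.001,"rx":0,"ry":0,"rz":0,"jaw":0},{"x":0,"y":0,"z":0,"rx":0,"ry":0,"rz":0,"jaw":0}]';  python3 go.py .467 .250 .02
python3 - <<'E'
from h import *
a=snap('wrist','w2')['color'];b=snap('top','t2')['color']
cv2.imwrite('pics/wt2.png',np.vstack([cv2.resize(a,(480,300)),cv2.resize(b[150:300,230:470],(480,300))])[:,:,::-1])
E
```

```text
time: 2.82
tcp_pos: [0.4606, 0.2498, 0.0788]
eef_rot: [[-0.006, -0.712, -0.702], [-0.002, -0.702, 0.712], [-1.0, 0.006, 0.003]]
wrist_force: [-0.2, 0.9, 1.6]
gripper_width: -0.0001
t 2.83 p [0.4606 0.2498 0.0788] yaw 134.62 tool shift [ 0.0588 -0.0051 -0.0045] w -0.0001 F [-0.2  0.9  1.6]
```

View pics/wt2.png

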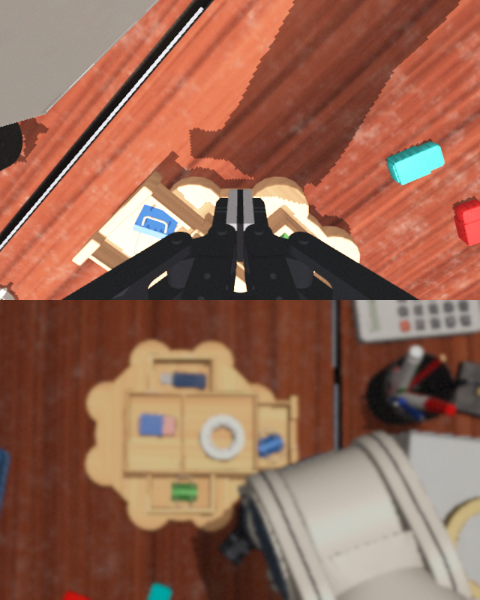

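```bash
python3 -m inch '[{"x":0.02,"y":-0.002,"z":-0.004,"rx":0,"ry":0,"rz":0,"jaw":0},{"x":0.02,"y":0,"z":0,"rx":0,"ry":0,"rz":0,"jaw":0},{"x":0.018,"y":0,"z":0,"rx":0,"ry":0,"rz":0,"jaw":0},{"x":0,"y":0,"z":0,"rx":0,"ry":0,"rz":0,"jaw":0}]';  python3 go.py .467 .250 .02
python3 - <<'E'
from h import *
a=snap('wrist','w3')['color']
E
```

```text
time: 3.42
tcp_pos: [0.4685, 0.2487, 0.0246]
eef_rot: [[0.001, -0.713, -0.702], [0.0, -0.702, 0.713], [-1.0, -0.001, -0.001]]
wrist_force: [-0.8, 0.4, 0.2]
gripper_width: -0.0002
t 3.42 p [0.4685 0.2487 0.0246] yaw 134.55 tool shift [0.0046 0.0002 0.002 ] w -0.0002 F [-0.8  0.4  0.2]
```

View pics/w3.png

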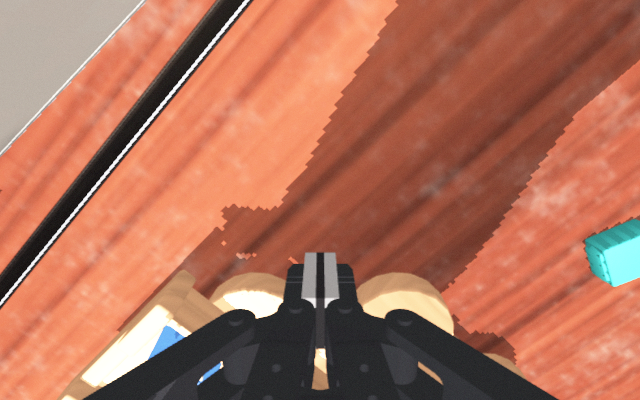

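```bash
python3 -m inch '[{"x":0.003,"y":-0.0003,"z":0.0082,"rx":0.07,"ry":0,"rz":0,"jaw":0},{"x":0,"y":-0.0003,"z":0.0082,"rx":0.07,"ry":0,"rz":0,"jaw":0},{"x":0,"y":-0.0003,"z":0.0082,"rx":0.07,"ry":0,"rz":0,"jaw":0},{"x":0,"y":-0.0003,"z":0.0082,"rx":0.07,"ry":0,"rz":0,"jaw":0},{"x":0,"y":-0.0003,"z":0.0082,"rx":0.07,"ry":0,"rz":0,"jaw":0},{"x":0,"y":-0.0003,"z":0.0082,"rx":0.07,"ry":0,"rz":0,"jaw":0},{"x":0,"y":-0.0003,"z":0.0082,"rx":0.07,"ry":0,"rz":0,"jaw":0},{"x":0,"y":-0.0003,"z":0.0082,"rx":0.07,"ry":0,"rz":0,"jaw":0}]'
cat > pol.py <<'E'
from h import *
s=r.state();p=np.array(s['tcp_pos'])[:2]-[.55,.332];R=s['eef_rot'];print('R',np.hypot(*p).round(4),'ang',np.degrees(np.arctan2(p[1],p[0])).round(2)%360,'yaw',np.degrees(np.arctan2(R[1][2],R[0][2])).round(2),'z',s['tcp_pos'][2].round(4),'t',s['time'])
E
python3 pol.py
python3 - <<'E'
from h import *
b=snap('top','t4')['color']
cv2.imwrite('pics/t4c.png',cv2.resize(b[150:300,230:470],(720,450))[:,:,::-1])
E
```

```text
time: 4.47
tcp_pos: [0.4372, 0.3058, 0.0222]
eef_rot: [[0.001, -0.977, -0.214], [0.001, -0.214, 0.977], [-1.0, -0.001, 0.0]]
wrist_force: [-2.6, -1.4, -0.3]
gripper_width: 0.0003
R 0.1158 ang 193.06 yaw 102.33 z 0.0222 t 4.475
```

View pics/t4c.png

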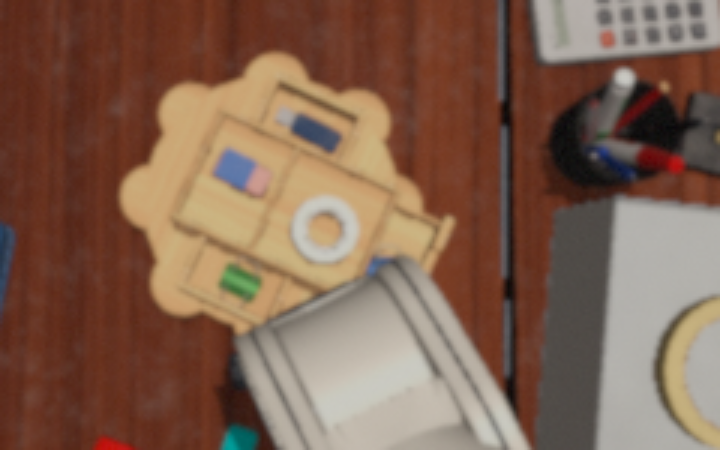

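```bash
python3 -m inch '[{"x":0,"y":0,"z":0.0082,"rx":0.07,"ry":0,"rz":0,"jaw":0},{"x":0,"y":-0.0003,"z":0.0082,"rx":0.07,"ry":0,"rz":0,"jaw":0},{"x":0,"y":-0.0003,"z":0.0082,"rx":0.07,"ry":0,"rz":0,"jaw":0},{"x":0,"y":-0.0003,"z":0.0082,"rx":0.07,"ry":0,"rz":0,"jaw":0},{"x":0,"y":-0.0003,"z":0.0082,"rx":0.07,"ry":0,"rz":0,"jaw":0},{"x":0,"y":-0.0003,"z":0.0082,"rx":0.07,"ry":0,"rz":0,"jaw":0},{"x":0,"y":-0.0003,"z":0.0082,"rx":0.07,"ry":0,"rz":0,"jaw":0},{"x":0,"y":-0.0003,"z":0.0082,"rx":0.07,"ry":0,"rz":0,"jaw":0},{"x":0,"y":-0.0003,"z":0.0082,"rx":0.07,"ry":0,"rz":0,"jaw":0},{"x":0,"y":-0.0003,"z":0.0082,"rx":0.07,"ry":0,"rz":0,"jaw":0},{"x":0,"y":-0.0003,"z":0.0082,"rx":0.07,"ry":0,"rz":0,"jaw":0}]'
python3 pol.py
python3 - <<'E'
from h import *
b=snap('top','t5')['color']
cv2.imwrite('pics/t5c.png',cv2.resize(b[150:300,230:470],(720,450))[:,:,::-1])
E
```

```text
time: 5.9
tcp_pos: [0.4517, 0.393, 0.022]
eef_rot: [[0.0, -0.851, 0.525], [0.002, 0.525, 0.851], [-1.0, 0.001, 0.002]]
wrist_force: [-3.9, 2.8, 0.8]
gripper_width: -0.0002
R 0.1157 ang 148.19 yaw 58.31 z 0.022 t 5.9
```

View pics/t5c.png

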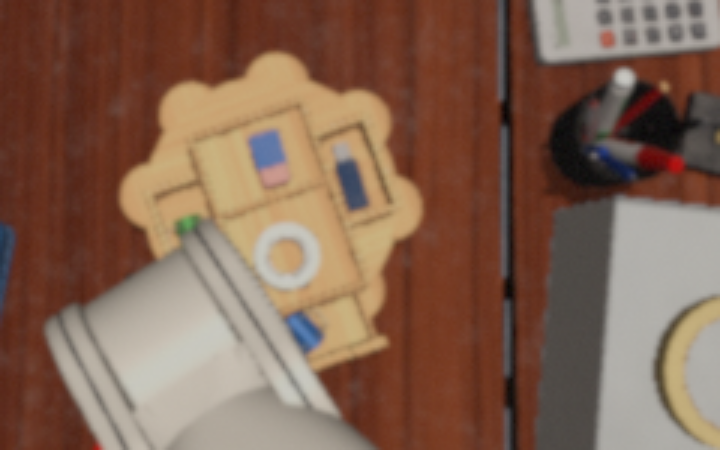

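```bash
python3 -m inch '[{"x":0,"y":0,"z":0.0082,"rx":0.07,"ry":0,"rz":0,"jaw":0},{"x":0,"y":-0.0003,"z":0.0082,"rx":0.07,"ry":0,"rz":0,"jaw":0},{"x":0,"y":-0.0003,"z":0.0082,"rx":0.07,"ry":0,"rz":0,"jaw":0},{"x":0,"y":-0.0003,"z":0.0082,"rx":0.07,"ry":0,"rz":0,"jaw":0},{"x":0,"y":0,"z":0,"rx":0,"ry":0,"rz":0,"jaw":0}]'
python3 pol.py
python3 - <<'E'
from h import *
b=snap('top','t6')['color']
cv2.imwrite('pics/t6c.png',cv2.resize(b[150:300,230:470],(720,450))[:,:,::-1])
E
```

```text
time: 6.58
tcp_pos: [0.4732, 0.4177, 0.0215]
eef_rot: [[0.002, -0.674, 0.738], [0.001, 0.738, 0.674], [-1.0, -0.001, 0.002]]
wrist_force: [-0.2, 0.0, 0.2]
gripper_width: 0.0001
R 0.1151 ang 131.84 yaw 42.41 z 0.0215 t 6.575
```

View pics/t6c.png

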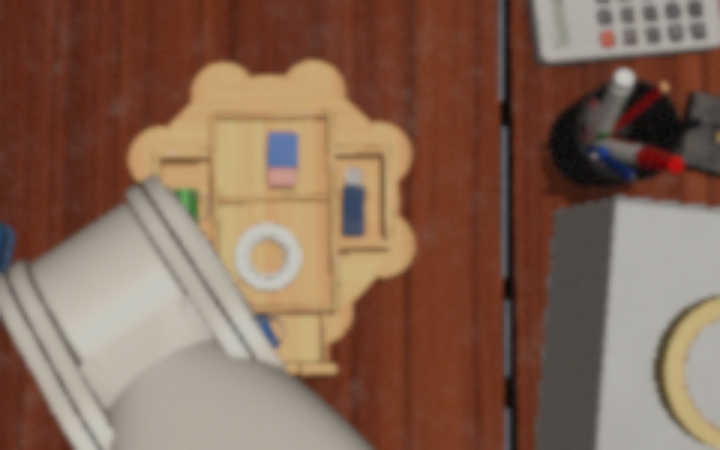

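```bash
python3 -m inch '[{"x":0,"y":0.003,"z":-0.004,"rx":0,"ry":0,"rz":0,"jaw":0},{"x":0,"y":0.025,"z":0,"rx":0,"ry":0,"rz":0,"jaw":0},{"x":-0.05,"y":0.01,"z":0,"rx":0,"ry":0,"rz":0,"jaw":0},{"x":-0.05,"y":0,"z":0,"rx":-0.166,"ry":0,"rz":0,"jaw":0},{"x":0,"y":0,"z":0,"rx":-0.166,"ry":0,"rz":0,"jaw":0},{"x":0,"y":0,"z":0,"rx":-0.166,"ry":0,"rz":0,"jaw":0},{"x":0,"y":0,"z":0,"rx":-0.166,"ry":0,"rz":0,"jaw":0},{"x":0,"y":0,"z":0,"rx":-0.166,"ry":0,"rz":0,"jaw":0},{"x":0,"y":0,"z":0,"rx":0,"ry":0,"rz":0,"jaw":0}]'
python3 go.py .365 .332 .12
python3 - <<'E'
from h import *
b=snap('top','t7')['color']
cv2.imwrite('pics/t7c.png',cv2.resize(b[150:300,230:470],(720,450))[:,:,::-1])
E
```

```text
time: 7.75
tcp_pos: [0.4434, 0.4425, 0.1205]
eef_rot: [[0.0, -1.0, 0.003], [-0.0, 0.003, 1.0], [-1.0, -0.0, -0.0]]
wrist_force: [-0.4, -0.1, -0.3]
gripper_width: -0.0
t 7.75 p [0.4434 0.4425 0.1205] yaw 89.83 tool shift [ 0.0005  0.0781 -0.1107] w -0.0 F [-0.4 -0.1 -0.3]
```

View pics/t7c.png

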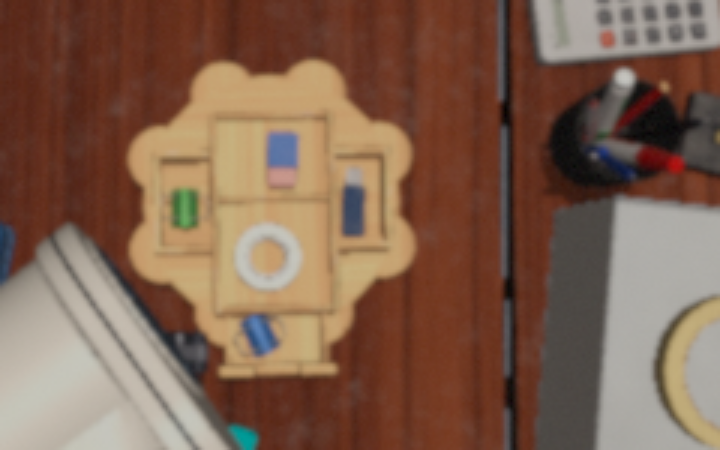

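```bash
python3 - <<'E'
from fit import *
s=load('top0'); print(fit(s,(.55,.33),-np.pi/2)[0])
s=load('t7');x,e,n=fit(s,(.55,.332),np.pi);print(x,np.degrees(x[2]),e)
# drawer board ends (crop px ->full)
for u,v in [(221,370),(336,368)]: print(world(s,u/3+230,v/3+150,.059))
for u,v in [(212,115),(327,115),(332,312),(216,312)]: print(world(s,u/3+230,v/3+150,.077))
E
```

```text
[ 0.55006489  0.33179756 -1.57810522]
[0.54826962 0.33339214 3.16945217] 181.59623258795983 0.001833989894130415
[0.42148743 0.37109469 0.059     ]
[0.42332455 0.28554625 0.059     ]
[0.61018044 0.37887333 0.077     ]
[0.61069244 0.29317593 0.077     ]
[0.46500137 0.28997949 0.077     ]
[0.46460406 0.37508651 0.077     ]
```

```bash
python3 -m inch '[{"x":0,"y":0.026,"z":-0.028,"rx":0,"ry":0,"rz":0,"jaw":0},{"x":0,"y":0.026,"z":-0.028,"rx":0,"ry":0,"rz":0,"jaw":0},{"x":0,"y":0.026,"z":-0.028,"rx":0,"ry":0,"rz":0,"jaw":0},{"x":0,"y":0,"z":-0.029,"rx":0,"ry":0,"rz":0,"jaw":0},{"x":0.04,"y":0,"z":0,"rx":0,"ry":0,"rz":0,"jaw":0},{"x":0.041,"y":0,"z":0,"rx":0,"ry":0,"rz":0,"jaw":0},{"x":0,"y":0,"z":0,"rx":0,"ry":0,"rz":0,"jaw":0}]'
python3 go.py .45 .329 .039
```

```text
time: 8.68
tcp_pos: [0.3638, 0.3288, 0.0375]
eef_rot: [[-0.004, -1.0, 0.006], [-0.003, 0.006, 1.0], [-1.0, 0.004, -0.003]]
wrist_force: [-0.6, -0.1, 0.1]
gripper_width: 0.0
t 8.68 p [0.3638 0.3288 0.0375] yaw 89.68 tool shift [-0.0019 -0.0862  0.0007] w 0.0 F [-0.6 -0.1  0.1]
```

```bash
python3 -m inch '[{"x":-0.001,"y":-0.01,"z":0,"rx":0,"ry":0,"rz":0,"jaw":0},{"x":0,"y":-0.01,"z":0,"rx":0,"ry":0,"rz":0,"jaw":0},{"x":0,"y":-0.01,"z":0,"rx":0,"ry":0,"rz":0,"jaw":0},{"x":0,"y":-0.008,"z":0,"rx":0,"ry":0,"rz":0,"jaw":0},{"x":0,"y":-0.008,"z":0,"rx":0,"ry":0,"rz":0,"jaw":0},{"x":0,"y":-0.008,"z":0,"rx":0,"ry":0,"rz":0,"jaw":0},{"x":0,"y":-0.008,"z":0,"rx":0,"ry":0,"rz":0,"jaw":0},{"x":0,"y":-0.006,"z":0,"rx":0,"ry":0,"rz":0,"jaw":0},{"x":0,"y":-0.006,"z":0,"rx":0,"ry":0,"rz":0,"jaw":0},{"x":0,"y":-0.004,"z":0,"rx":0,"ry":0,"rz":0,"jaw":0},{"x":0,"y":0,"z":0,"rx":0,"ry":0,"rz":0,"jaw":0}]'
python3 go.py .455 .329 .039
python3 - <<'E'
from h import *
b=snap('top','t8')['color']
cv2.imwrite('pics/t8c.png',cv2.resize(b[150:300,230:470],(720,450))[:,:,::-1])
E
```

```text
time: 10.05
tcp_pos: [0.4438, 0.3296, 0.0402]
eef_rot: [[0.0, -1.0, 0.003], [-0.0, 0.003, 1.0], [-1.0, -0.0, -0.0]]
wrist_force: [-0.7, -0.9, -0.4]
gripper_width: -0.0001
t 10.05 p [0.4438 0.3296 0.0402] yaw 89.83 tool shift [ 0.0012 -0.0112 -0.0006] w -0.0001 F [-0.7 -0.9 -0.4]
```

View pics/t8c.png

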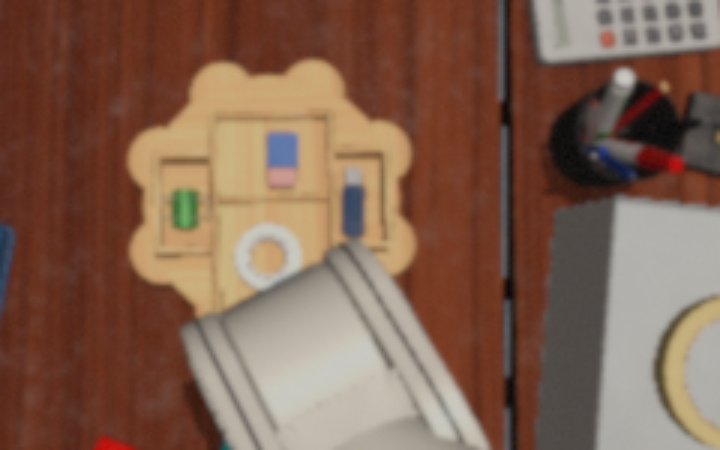

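Small steps now, watching the force for the hard stop.

```bash
python3 -m inch '[{"x":0,"y":-0.003,"z":0,"rx":0,"ry":0,"rz":0,"jaw":0},{"x":0,"y":-0.003,"z":0,"rx":0,"ry":0,"rz":0,"jaw":0},{"x":0,"y":-0.001,"z":0,"rx":0,"ry":0,"rz":0,"jaw":0},{"x":0,"y":0,"z":0,"rx":0,"ry":0,"rz":0,"jaw":0}]'; python3 -m inch '[{"x":0,"y":-0.002,"z":0,"rx":0,"ry":0,"rz":0,"jaw":0},{"x":0,"y":0,"z":0,"rx":0,"ry":0,"rz":0,"jaw":0}]'
```

```text
time: 10.6
tcp_pos: [0.4507, 0.3297, 0.0403]
eef_rot: [[0.0, -1.0, 0.003], [0.0, 0.003, 1.0], [-1.0, -0.0, 0.0]]
wrist_force: [-0.2, -0.1, 0.2]
gripper_width: -0.0001
time: 10.85
tcp_pos: [0.4526, 0.3297, 0.0403]
eef_rot: [[0.0, -1.0, 0.003], [-0.0, 0.003, 1.0], [-1.0, -0.0, -0.0]]
wrist_force: [-0.5, 0.8, 0.3]
gripper_width: -0.0002
```

```bash
for i in 1; do python3 -m inch '[{"x":0,"y":-0.002,"z":0,"rx":0,"ry":0,"rz":0,"jaw":0},{"x":0,"y":0,"z":0,"rx":0,"ry":0,"rz":0,"jaw":0}]' | grep -E "pos|force"; done;  python3 -m inch '[{"x":0,"y":-0.002,"z":0,"rx":0,"ry":0,"rz":0,"jaw":0},{"x":0,"y":0,"z":0,"rx":0,"ry":0,"rz":0,"jaw":0}]' | grep -E "pos|force"
```

```text
tcp_pos: [0.4543, 0.3297, 0.0402]
wrist_force: [-2.3, -0.0, 2.0]
tcp_pos: [0.4545, 0.3295, 0.0401]
wrist_force: [-9.7, 0.0, 5.9]
```

```bash
python3 -m inch '[{"x":0,"y":0.005,"z":0,"rx":0,"ry":0,"rz":0,"jaw":0},{"x":0,"y":0.03,"z":0,"rx":0,"ry":0,"rz":0,"jaw":0},{"x":-0.02,"y":0.04,"z":0,"rx":0,"ry":0,"rz":0,"jaw":0},{"x":-0.06,"y":0,"z":0,"rx":0,"ry":0,"rz":0,"jaw":0},{"x":-0.06,"y":0,"z":0.06,"rx":0,"ry":0,"rz":0,"jaw":0},{"x":0,"y":0,"z":0.06,"rx":0,"ry":0,"rz":0,"jaw":0},{"x":0,"y":0,"z":0.06,"rx":0,"ry":0,"rz":0,"jaw":0},{"x":0,"y":0,"z":0,"rx":0,"ry":0,"rz":0,"jaw":0}]'
python3 - <<'E'
from fit import *
s=snap('top','t9');b=s['color']
cv2.imwrite('pics/t9c.png',cv2.resize(b[80:320,190:430],(600,600))[:,:,::-1])
x,e,n=fit(s,(.55,.332),np.pi);print(x,np.degrees(x[2]),e)
E
```

```text
time: 12.35
tcp_pos: [0.3817, 0.4974, 0.1634]
eef_rot: [[0.0, -1.0, -0.0], [0.0, -0.0, 1.0], [-1.0, -0.0, 0.0]]
wrist_force: [0.5, -0.6, -0.5]
gripper_width: 0.0002
[0.55009805 0.33349186 3.18001387] 182.20137340663666 0.0009724689290508456
```

View pics/t9c.png

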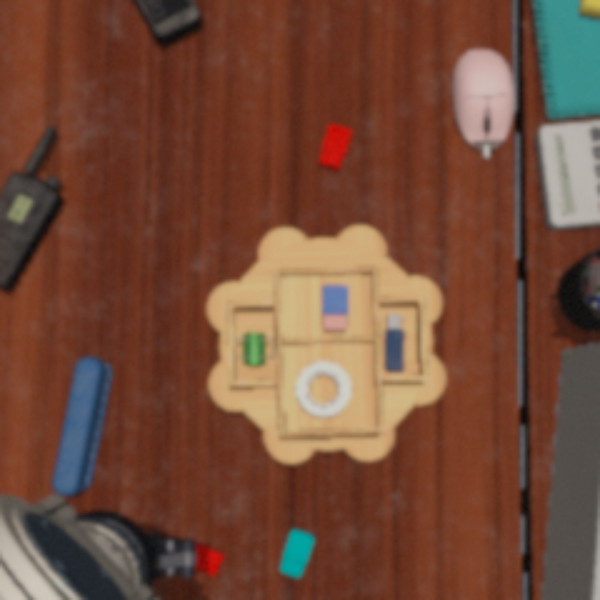

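The drawer is flush with the housing and the carousel sits about 2° off the front. All four items are in place, and the stapler and mouse haven't moved.

```bash
python3 -c "
from station import ticket; print(ticket.job_done())"
```

```text
the job is handed in; nothing more can be done
None
```

The carousel now faces the front and its drawer is fully shut; the job was handed in at about 12.4 s of the 64 s allowed.

- **Turning:** I put the closed fingertips in the rim hollow 45° ahead of the drawer. From there I pushed the carousel about 90° clockwise along an arc, with the drawer still about 44 mm open when it came round.
- **Shutting:** I pushed the middle of the drawer face straight in until it met the hard stop. The force rose from about 0.5 N to about 10 N with the tip no longer advancing, and I then backed the arm off.

**Last checks**
- The final overhead picture puts the drawer about 2° from straight front, roughly 3 mm sideways at the housing opening against the 15 mm allowed.
- The drawer looks flush with the housing in that picture.
- Tape roll, eraser, clip and memory stick are in their compartments.
- By eye, the stapler and mouse are where they started; I did not measure them again.
- The arm is clear of everything.
- The fitted angle before and after shutting differed by about 0.6°, within the measuring error.

No check failed. My first move command was refused because its rows lacked some keys; nothing moved, and I reissued it with every key given.

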